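Lock the sugar carrier into its counter dock

ROBOT

A 6-joint arm with a two-finger parallel gripper is mounted at the origin on a cart in front of the work surface, level with it; the furniture and walls round the work are solid. World frame = base frame: x ahead of the robot, y to its left, z up, the work surface at z = 0. Lengths are in mm, angles in rad, forces in N, time in s.
With the tool pointing down it reaches from about 275 to 1000 mm from the base axis. Payload 8.4 kg.
Tool frame: the origin (TCP) lies midway between the tips of the shut fingers; the grasp point (between the pads) lies 19 mm behind it; z points along the fingers, y is the line along which they close (so a half turn about z gives the same grasp; the last joint's range is limited). The gripper opens to 85 mm and grips with 20 to 120 N. Pads are 22 mm wide; open, the fingers measure 114 mm over their backs; the gripper's body (76 mm by 85 mm) begins 54 mm behind the grasp point. The pads swing forward as they close: fully open they stand 13 mm farther back than shut.
Start: joints at [-0.002, 0.353, 1.633, -0, 1.155, -0.002], TCP at [625.002, -0, 231.281] pointing down, gripper open.
Joint ranges: [-2.63, 2.63], [-0.92, 2.1], [0.06, 2.66], [-1.3, 4.44], [0, 2.69], [-3.02, 3.02]. Speed limits (rad/s): [2.22, 2.22, 2.79, 3.14, 3.14, 3.14].

INTERFACE

Orientations are given as [roll, pitch, yaw] about the fixed x, y, z axes, in that order (R = Rz(yaw) Ry(pitch) Rx(roll)).
In Python, from rig import r gives the robot as it stands.
- The arm moves only by the tool servo_tool, never from a script. Its argument "deltas" is a list of rows, each an object of numbers: "x", "y", "z": the shift along the world's x, y, z in mm; "rx", "ry", "rz": the turn, a rotation vector about the world's x, y, z in rad; "gripper": the gripper's target within -1 to 1 (fully open at 1, half-way at 0, shut at -1). A call has 1 to 10 rows; each row is the pose to reach, as a shift and turn from the pose commanded when the call began; what a row does not reach only later rows make up. A row lasts 1/10 s, in which the tool goes at most 50 mm and 8.59 degrees, less where a joint would pass 70% of its speed; a pose out of reach is approached as far as the arm can. A call with a gripper value outside its range is refused whole. The fingers move at their own pace and stop on an object; "newtons" is the grip in N (left out, the last holds). Time passes only in rows, so rows that repeat a pose let the fingers close. It gives the time, the measured TCP pose, the force, the opening and the grip force at its end, in the units of the state.
- r.sense(): the state, without advancing time (a new reading comes with each control period).
- r.grab_frame(name): name is "scene" or "side" or "wrist"; returns the picture (480x640x3 uint8, blue, green, red); there is no depth.
- r.camera_params(name): a dict with "mtx" (3x3 intrinsics, pixels), "eye" and "orientation" of the camera in the world. Camera axes: x right, y down, z forward; pixel columns grow to the right and rows downward; lengths in mm; the calibration is good to about 2 mm. A picture is of the moment at which its call begins: read the wrist's pose just before it. camera_params takes no time and is no camera call; for the wrist camera it gives the pose at the moment of the call.
- r.sign_off(): hands the job in; it is judged then, once.
Trained networks look in the newest picture that a camera, given by its name, has taken for a name from the list of things; names that differ only in an ending like _2 or _b are one class to them, and where a whole thing is asked for, a point or a joint stands for the part that bears it (a point fixed in the world has none). Each returns a list of dicts, best first, with "conf" (0 to 1); they miss things now and then, are a little off and sometimes report something else, mostly with a low value. They report only what shows in the picture. A call takes as long as a camera call.
- r.recognise(name, camera): "box" ([left, top, width, height] in pixels, round what is visible of it).
The state is a dict: "clock": time; "qpos": joint angles; "qvel": joint speeds; "joint_efforts": joint torques, N m; "eef_pos": TCP position; "tcp_rot": TCP orientation; "contact_force": force on the tool from outside, world axes, zero at the start; "wrist_torque": the same for the moment, N m; "opening": opening from 0.0 (shut) to 1.0 (fully open); "grasp_force": force on a finger pad.
Only numpy, scipy, OpenCV 4.12 (cv2) and the standard library are available. Lean on these libraries where they do the work, as an engineer would, in place of code of your own. Each camera call takes 0.05 s, during which the arm holds its last target. There are 200 camera calls.

TASK

Bring the sugar-packet carrier, which has a handle bar on top, to the steel dock and slide it in along the worktop, so that its own flange lifts the red gravity catch. Press it gently against the spring buffer until the catch drops behind it, never ramming the stop behind the buffer, ease it back until it rests against the catch, and let go. Do not touch the catch with the gripper, keep the carrier upright, and leave the glass, the shaker and the jar where they are.

Things in the scene. Friction and masses are not known exactly. Their poses are not given: they have to be found in the camera images.
- carrier: Loose sugar carrier, 0.27 to 0.44 kg: black tray 84 (x) x 88 (y) x 26 mm with a fixed caddy of pink sugar packets (tops at 69 mm). An aluminium flange runs along each long side (x = -42 to 42, out to y = +-58, z = 18 to 26 mm), so it is 116 mm wide. Origin: centre of the underside, z up. Either end may lead (the same turned half round). Slick base.
- handle (a point): Middle of the carrier's wooden handle bar, 95 mm above the carrier's underside, axes as the carrier. The bar runs along x over the middle, 84 mm long, 14 mm wide in y, z = 87 to 103 mm, on an aluminium upright 34 mm wide at each end. Pinch it from above across y. While sliding carry most of the weight (base 0 to 3 mm clear of the worktop): pressed down, it drags.
- dock: Fixed steel dock; +x is the way in. Rails 30 mm high, 120 mm apart inside, from x = -95 to +51 mm (2 mm to spare a side); the carrier slides on the worktop between them, x axes parallel. Nothing is higher than 76 mm. Origin: on the worktop midway between the rails, where the locked carrier's origin is if the grey bracket is at its middle setting (see buffer_place).
- mouth (a point): Middle of the dock's mouth, on the worktop, 126 mm before the dock's origin. Here the flared ends of the rails are about 138 mm apart inside; they narrow to 120 mm over 31 mm. Axes as the dock. The hinge hub of the catch hangs over the left flange's path, so set the carrier down before the mouth (carrier origin at dock x = -185 mm or less), then slide in underneath.
- buffer_place (a point): Tip of the black spring plunger (16 mm across, 60 mm up, dock x = 39 mm) at the bracket's middle setting. The bracket carries buffer AND catch; it is set anew each start, up to 15 mm either way along x, unmeasured. Plunger: 2 N, then +0.8 N/mm; the catch drops at 8 mm of travel (8.5 N plus 1 to 8 N friction), the rigid stop comes at 11 mm (11 N). Over 22 N is too hard.
- catch_place (a point): Foot of the red catch's toe, hanging 10 mm above the worktop at dock x = -42, y = +53 mm, at the bracket's middle setting (this point stays there; the catch shifts with the bracket, up to 15 mm). Locked, the flange's rear end bears on the toe, the buffer pressing it there; the toe drops once the carrier is 5 mm further in than that.
- catch (a joint): Red gravity catch, an arm 70 mm long at the dock's left (+y), hinged at dock x = -112, height 40 mm (middle setting), sloping down along +x to its toe. Radians: 0 = hanging down, grows as lifted. The flange meets it with the carrier's origin at about dock x = -130 mm and holds it at about 0.25 while passing; it falls to 0 behind the carrier.
- tumbler: Clear drinking glass, 62 mm across, 88 mm high, stands left of the dock; origin at the centre of its foot. Leave it alone.
- shaker: Salt shaker with a metal top, 44 mm across, 90 mm high, stands right of the dock; origin at the centre of its foot. Leave it alone.
- jar: Jar with a green lid, 69 mm across, 84 mm high, stands left of the glass; origin at the centre of its foot. Leave it alone.

How it is judged:
By the outcome, as a careful person would: the job done as asked, in the order asked, and still so for the second after the job is handed in, with the robot touching nothing.
It also fails if it takes over 58 s, if anything falls off the work surface, if the arm or the gripper's body presses on something with over 40 N, if the wrist force passes 120 N, or if a joint passes its speed limit or range.

## Working session

There is one attempt and no reset: what is moved stays moved. The work goes in short steps, Python scripts to look and compute and a tool call to move; the robot and the scene stay as the last step left them, time stands still between calls to the robot, and variables do not carry over. Pictures are saved under pics/ and viewed, at most 10 in all, crops included, and the job is handed in when it is done.

Besides the shell and the picture viewer there is one more tool, called after ">>>" as name(argument=value, ...), one argument or row to a line, values as JSON. servo_tool: Moves the arm, as the interface text tells. Its arguments: {"type":"object","properties":{"deltas":{"type":"array","items":{"type":"object","properties":{"x":{"type":"number"},"y":{"type":"number"},"z":{"type":"number"},"rx":{"type":"number"},"ry":{"type":"number"},"rz":{"type":"number"},"gripper":{"type":"number"}}}},"newtons":{"type":"number"}},"required":["deltas"]}

```bash
mkdir -p pics; ls; python3 - <<'E'
from rig import r
import cv2,numpy as np
ims=[r.grab_frame(n) for n in("scene","side")]
cv2.imwrite("pics/a.png",ims[0]);cv2.imwrite("pics/b.png",ims[1])
for c in("scene","side"):
    p=r.camera_params(c);print(c,np.array(p['mtx']).tolist(),p['eye'],p['orientation'])
    for n in("carrier","handle","dock","catch","tumbler","shaker","jar"):
        print(n,[(d['box'],round(d['conf'],2)) for d in r.recognise(n,c)[:2]])
print(r.sense())
E
```

```text
pics
scene [[493.0535584316715, 0.0, 318.2431908118588], [0.0, 493.0535584316715, 235.72183247128], [0.0, 0.0, 1.0]] [  77.92899026 -749.5357384   953.56942631] [-2.32948555  0.00267216 -0.56732548]
carrier [([216.3, 195.4, 37.4, 42.8], 0.8)]
handle [([216.8, 196.5, 34.7, 44.7], 0.92)]
dock [([316.6, 241.6, 110.7, 81.2], 0.89)]
catch [([328.0, 269.5, 27.2, 11.5], 0.43)]
tumbler [([295.7, 175.9, 20.1, 35.7], 0.65)]
shaker [([408.6, 317.4, 22.8, 36.2], 0.66)]
jar [([256.9, 163.0, 24.4, 33.3], 0.58)]
side [[498.51460566229383, 0.0, 319.3109416407862], [0.0, 498.51460566229383, 237.18732152090647], [0.0, 0.0, 1.0]] [-53.85684984 988.083941   551.08687465] [-1.96744035  0.01499318 -2.56682922]
carrier [([285.4, 270.8, 69.2, 63.4], 0.93), ([284.8, 208.0, 100.2, 51.2], 0.2)]
handle []
dock [([286.2, 211.6, 97.6, 47.1], 0.79)]
catch [([352.6, 238.0, 6.3, 2.6], 0.64)]
tumbler [([226.4, 248.8, 30.9, 44.4], 0.76), ([283.9, 274.6, 70.0, 63.9], 0.6)]
shaker []
jar [([202.1, 280.7, 38.3, 48.7], 0.6)]
{'clock': 0.8, 'qpos': array([-2.41086305e-03,  3.52953396e-01,  1.63340320e+00, -7.60688061e-06,
        1.15518588e+00, -2.41007689e-03]), 'qvel': array([ 0.0001635 ,  0.00185256,  0.00040793, -0.00094169, -0.00060672,
       -0.00147386]), 'joint_efforts': array([ 7.89010155e-04, -6.05107069e+01, -3.42423964e+01,  1.42592984e-05,
        1.12060403e-03, -4.14069598e-05]), 'eef_pos': array([ 6.25008153e+02, -9.19258663e-03,  2.31308725e+02]), 'tcp_rot': array([3.14154249e+00, 7.08038637e-06, 1.57079861e+00]), 'contact_force': array([ 0.49284474, -0.32759106, -0.67655369]), 'wrist_torque': array([ 0.0389395 ,  0.02769124, -0.00686645]), 'grasp_force': 0.0, 'opening': 1.0016427944370256}
```

```bash
python3 - <<'E'
import cv2,numpy as np
a=cv2.imread("pics/a.png")[150:370,190:450];b=cv2.imread("pics/b.png")[190:350,180:400]
cv2.imwrite("pics/a2.png",cv2.resize(a,None,fx=2.7,fy=2.7,interpolation=cv2.INTER_CUBIC))
cv2.imwrite("pics/b2.png",cv2.resize(b,None,fx=3.5,fy=3.5,interpolation=cv2.INTER_CUBIC))
E
```

```text
(no output)
```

View pics/a2.png

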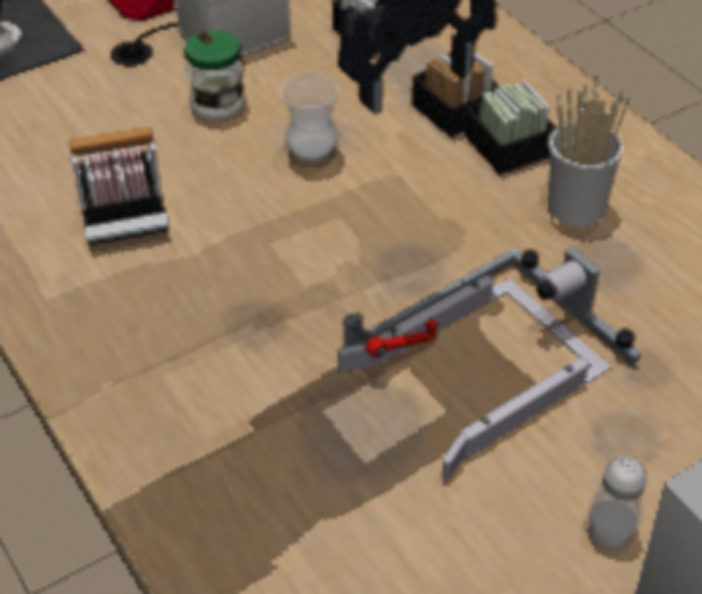

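View pics/b2.png

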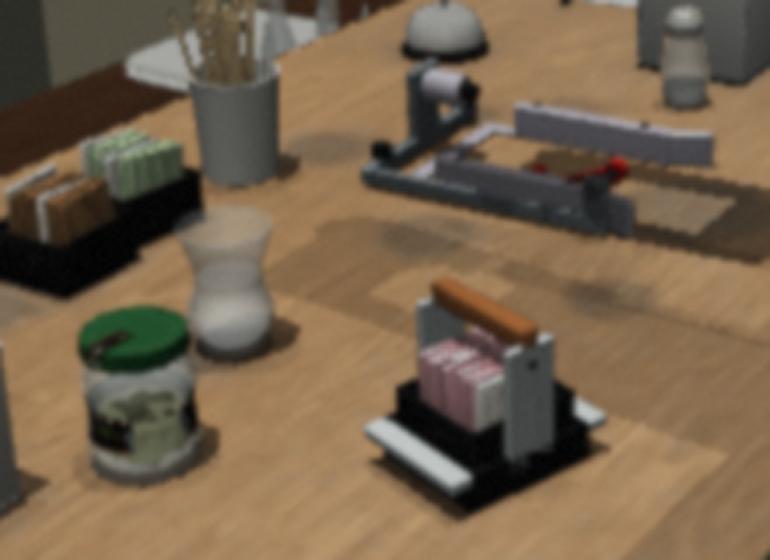

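Scene crop: the carrier is upper left, with its handle from (72,145) to (152,135). The dock is lower right and opens to the lower left; its left mouth end is at (340,350), its right mouth end at (447,462), and the red catch is at (375,345)-(432,325). The side crop shows the handle at (435,287)-(535,333) and the glass and jar on the far side of the carrier. I'll fit the poses to these points.

```bash
cat > h.py <<'E'
import numpy as np
from scipy.spatial.transform import Rotation as Ro
from scipy.optimize import least_squares
def proj(p,X):
    R=Ro.from_euler('xyz',p['orientation']).as_matrix()
    c=(np.atleast_2d(X)-p['eye'])@R; c=c@np.array(p['mtx']).T
    return c[:,:2]/c[:,2:]
def ray(p,uv,z):
    R=Ro.from_euler('xyz',p['orientation']).as_matrix()
    d=R@np.linalg.inv(p['mtx'])@np.array([*uv,1.]); e=np.array(p['eye'])
    return e+d*(z-e[2])/d[2]
def place(q,M):
    c,s=np.cos(q[2]),np.sin(q[2]); M=np.array(M,float)
    return np.c_[q[0]+c*M[:,0]-s*M[:,1],q[1]+s*M[:,0]+c*M[:,1],M[:,2]]
def fit(obs,q0,loss='soft_l1'):
    # obs: list of (cam params, model pts, pixels)
    f=lambda q:np.concatenate([(proj(p,place(q,M))-np.array(U)).ravel() for p,M,U in obs])
    return least_squares(f,q0,loss=loss,x_scale=[10,10,.1]),f
E
cat > m.py <<'E'
from rig import r
from h import *
A,B=r.camera_params("scene"),r.camera_params("side")
a=lambda L:np.array(L)/2.7+[190,150]
b=lambda L:np.array(L)/3.5+[180,190]
for n,u in(("carrier",(118,200)),("dockR",(447,478)),("dockL",(342,368)),("tumbler",(312,158)),("jar",(218,115)),("shaker",(612,543))):
    print(n,ray(A,a([u])[0],0).round())
for n,u in(("tumbler",(230,350)),("jar",(140,470)),("shaker",(685,100))):
    print(n,ray(B,b([u])[0],0).round())
h=[[ -42,0,103],[42,0,103]]
for s in(1,-1):
    q,f=fit([(A,h,a([(72,138),(153,130)])),(B,h if s>0 else h[::-1],b([(535,326),(435,281)][::1]))],[400,250,-.3])
    print("carrier",s,q.x,q.cost,f(q.x).round(1))
M1=[[-126,69,30],[51,60,30],[-126,-69,30],[51,-60,30],[-126,69,0],[-126,-69,0]]
U1=a([(340,350),(490,283),(447,460),(585,363),(342,368),(447,478)])
M2=[[-126,69,30],[51,60,30],[-126,-69,30],[51,-60,30],[-126,69,0],[-126,-69,0]]
U2=b([(633,197),(437,152),(712,133),(515,105),(630,235),(710,163)])
q,f=fit([(A,M1,U1),(B,M2,U2)],[600,-150,0])
print("dock",q.x,q.cost,f(q.x).round(1))
E
python3 m.py
```

```text
carrier [437. 273.  -0.]
dockR [ 522. -210.    0.]
dockL [513. -55.   0.]
tumbler [648. 220.   0.]
jar [597. 343.   0.]
shaker [ 600. -338.   -0.]
tumbler [643. 238.   0.]
jar [593. 376.   0.]
shaker [ 599. -329.    0.]
carrier 1 [ 4.33071059e+02  2.54904193e+02 -2.93154898e-01] 5.701531570028714 [-1.6  1.9 -0.7 -0.6 -1.1 -1.4  0.  -2.9]
carrier -1 [443.80275029 234.23460458  -1.65677166] 63.28602073930452 [ 15.4  -6.8  -3.5  13.8  -1.7 -21.3   1.3   6.5]
dock [ 6.36277930e+02 -1.28376565e+02  4.12943799e-02] 22.121944307416307 [ 1.   2.1  3.  -0.3 -4.6 -1.7 -1.1 -1.4  0.3  3.3 -5.1 -0.6  0.3 -1.4
  0.5 -1.9 -0.6 -0.4 -0.4 -1.8  1.  -1.8 -0.4  0.9]
```

>>> servo_tool(
  deltas=[
    {"x":-20,"y":26,"z":8,"rz":0.13},
    {"x":-40,"y":52,"z":16,"rz":0.26},
    {"x":-60,"y":78,"z":24,"rz":0.39},
    {"x":-80,"y":104,"z":32,"rz":0.52},
    {"x":-100,"y":130,"z":40,"rz":0.65},
    {"x":-120,"y":156,"z":48,"rz":0.78},
    {"x":-140,"y":182,"z":56,"rz":0.91},
    {"x":-160,"y":208,"z":60,"rz":1.04},
    {"x":-180,"y":234,"z":60,"rz":1.17},
    {"x":-192,"y":255,"z":60,"rz":1.28},
  ],
)

```text
invalid input
```

>>> servo_tool(
  deltas=[
    {},
    {},
  ],
)

```text
invalid input
```

```bash
python3 - <<'E'
from rig import r
import cv2
p=r.camera_params("wrist");im=r.grab_frame("wrist");cv2.imwrite("pics/c.png",im)
print(p);s=r.sense();print(s['clock'],s['eef_pos'],s['tcp_rot'],s['qpos'])
import pickle;pickle.dump(p,open("c.pkl","wb"))
print(r.recognise("handle","wrist"),r.recognise("carrier","wrist"))
E
```

```text
{'mtx': array([[342.98077419,   0.        , 315.96295214],
       [  0.        , 342.98077419, 240.98226622],
       [  0.        ,   0.        ,   1.        ]]), 'eye': array([626.79089928,  78.83760239, 374.60601521]), 'orientation': array([ 2.82844336e+00,  4.12557663e-04, -2.66996337e-07])}
0.85 [6.25014900e+02 1.07150287e-02 2.31312070e+02] [ 3.14155857e+00 -3.21884737e-05  1.57080973e+00] [-2.40049573e-03  3.52969238e-01  1.63337229e+00  3.52730098e-05
  1.15521711e+00 -2.42814323e-03]
[] [{'box': [205.5, 226.6, 219.0, 156.3], 'conf': 0.46}]
```

View pics/c.png

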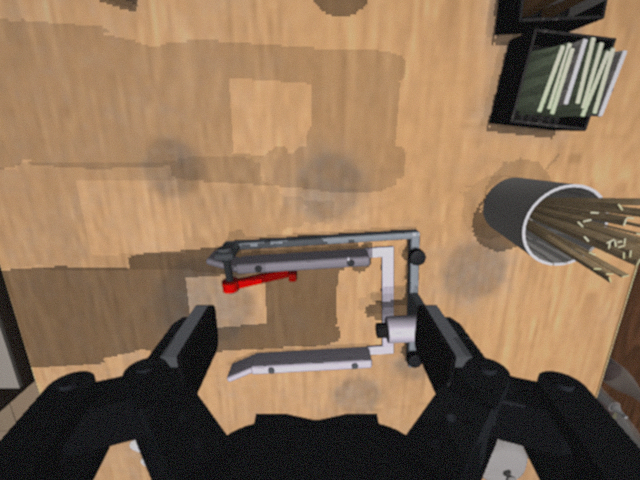

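The wrist picture already shows the dock clearly: the left rail runs (208,258) to (370,262), the right rail (230,378) to (370,352), the catch toe is at (296,277) and the plunger tip near (376,330). I'll zoom in for a precise fit and retry the move with complete rows.

```bash
python3 - <<'E'
import cv2
a=cv2.imread("pics/c.png")[225:385,200:430]
cv2.imwrite("pics/c2.png",cv2.resize(a,None,fx=3.4,fy=3.4,interpolation=cv2.INTER_CUBIC))
E
```

```text
(no output)
```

View pics/c2.png

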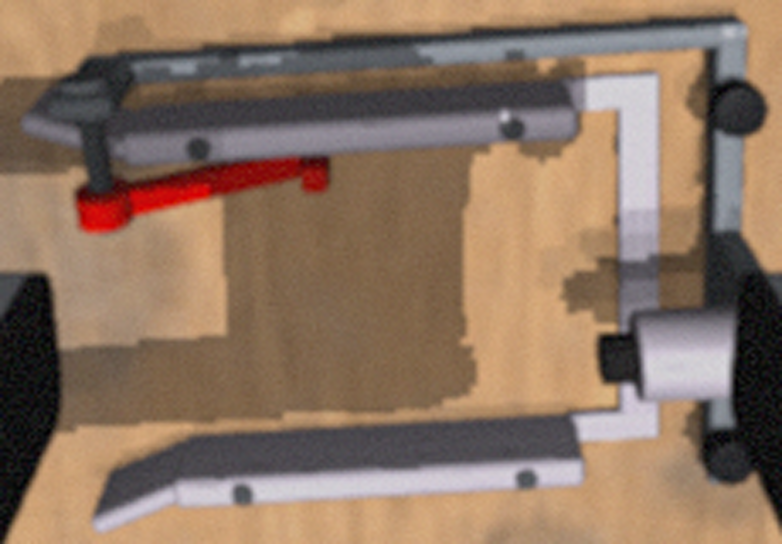

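>>> servo_tool(
  deltas=[
    {"x":-20,"y":26,"z":8,"rx":0,"ry":0,"rz":0.13,"gripper":1},
    {"x":-40,"y":52,"z":16,"rx":0,"ry":0,"rz":0.26,"gripper":1},
  ],
  newtons=40,
)

```text
clock: 1.15
eef_pos: [584.5, 52.0, 247.0]
tcp_rot: [-3.141, -0.0, 1.834]
contact_force: [0.0, 0.3, -0.6]
opening: 0.999
grasp_force: 0.0
```

>>> servo_tool(
  deltas=[
    {"x":-20,"y":26,"z":8,"rx":0,"ry":0,"rz":0.13,"gripper":1},
    {"x":-40,"y":52,"z":16,"rx":0,"ry":0,"rz":0.26,"gripper":1},
    {"x":-60,"y":78,"z":24,"rx":0,"ry":0,"rz":0.39,"gripper":1},
    {"x":-80,"y":104,"z":32,"rx":0,"ry":0,"rz":0.52,"gripper":1},
    {"x":-100,"y":130,"z":40,"rx":0,"ry":0,"rz":0.65,"gripper":1},
    {"x":-120,"y":156,"z":44,"rx":0,"ry":0,"rz":0.78,"gripper":1},
    {"x":-140,"y":182,"z":44,"rx":0,"ry":0,"rz":0.91,"gripper":1},
    {"x":-152,"y":203,"z":44,"rx":0,"ry":0,"rz":1.02,"gripper":1},
    {"x":-152,"y":203,"z":44,"rx":0,"ry":0,"rz":1.02,"gripper":1},
    {"x":-152,"y":203,"z":44,"rx":0,"ry":0,"rz":1.02,"gripper":1},
  ],
)

```text
clock: 2.15
eef_pos: [433.0, 255.1, 291.4]
tcp_rot: [-3.142, 0.0, 2.85]
contact_force: [0.2, -0.7, 0.3]
opening: 1.005
grasp_force: 0.0
```

```bash
python3 - <<'E'
from rig import r
from h import *
import cv2,pickle
p=r.camera_params("wrist");im=r.grab_frame("wrist");cv2.imwrite("pics/d.png",im)
pickle.dump(p,open("d.pkl","wb"));s=r.sense();print(s['clock'],s['eef_pos'],s['tcp_rot'],s['qpos'])
C=pickle.load(open("c.pkl","rb"))
c=lambda L:np.array(L)/3.4+[200,225]
M=[[-95,-60,30],[51,-60,30],[-95,-60,0],[51,-60,0],[-126,-69,30],[-126,-69,0],[-95,60,30],[51,60,30]]
U=c([(180,480),(582,460),(195,435),(572,415),(98,520),(108,475),(125,163),(577,138)])
q,f=fit([(C,M,U)],[636,-128,.04]);print("dock",q.x,f(q.x).round(1))
inv=lambda P:place([0,0,-q.x[2]],[np.array(P)-[*q.x[:2],0]])[0]
print("plunger tip",inv(ray(C,c([(600,358)])[0],60)),"toe",inv(ray(C,c([(328,183)])[0],15)), "hub",inv(ray(C,c([(103,210)])[0],40)))
E
```

```text
2.2 [433.21816018 254.67711587 291.3056806 ] [-3.14134154e+00  3.35421402e-04  2.84942816e+00] [ 5.28753830e-01  1.03257748e-01  1.81893633e+00 -4.43721244e-04
  1.21935376e+00 -7.49725216e-01]
dock [ 6.39258680e+02 -1.26050763e+02  8.28622078e-02] [-1.2  2.3  2.3 -0.3 -1.4  0.1  1.5 -2.1 -1.4 -1.5  1.4 -4.1 -0.4  4.
  0.3  1.1]
plunger tip [ 5.12792481e+01 -5.70964219e-02  6.00000000e+01] toe [-31.21723767  45.72367561  15.        ] hub [-100.35571024   53.43636553   40.        ]
```

View pics/d.png

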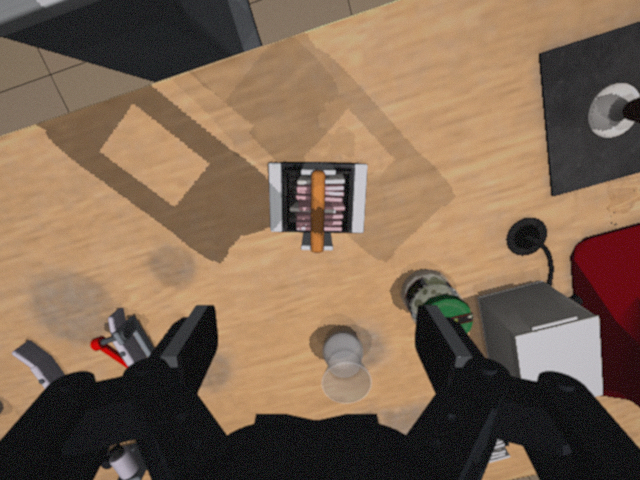

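```bash
python3 - <<'E'
from rig import r
from h import *
import pickle
C=pickle.load(open("c.pkl","rb"));D=pickle.load(open("d.pkl","rb"))
c=lambda L:np.array(L)/3.4+[200,225]
M=[[-95,-60,30],[51,-60,30],[-95,-60,0],[51,-60,0],[-95,60,30],[51,60,30]]
U=c([(180,480),(582,460),(195,435),(572,415),(125,163),(577,138)])
q,f=fit([(C,M,U)],[636,-128,.04]);print("dock",q.x,f(q.x).round(1))
inv=lambda P:place([0,0,-q.x[2]],[np.array(P)-[*q.x[:2],0]])[0]
print("plunger tip",inv(ray(C,c([(600,358)])[0],60)),"toe",inv(ray(C,c([(328,183)])[0],15)), "hub",inv(ray(C,c([(103,210)])[0],40)))
M=[[-42,0,103],[42,0,103],[-42,-58,26],[42,-58,26],[-42,58,26],[42,58,26]]
U=[(317.5,169.5),(317.5,252),(270,163),(270,233),(367,163),(363.5,233)]
k,f=fit([(D,M,U)],[433,255,-.29]);print("carrier",k.x,f(k.x).round(1))
t=r.sense();print("tool yaw",t['tcp_rot'][2]-np.pi, "grasp pt",place(k.x,[[0,0,95]]),"pre-dock (-195)",place(q.x,[[-195,0,0]]), place(q.x,[[16.5,0,0]]))
E
```

```text
dock [ 6.38907491e+02 -1.24946886e+02  6.73636587e-02] [-2.5  0.6  1.3 -0.4 -2.6 -1.6  0.5 -2.2 -0.1  1.8  0.9  0.8]
plunger tip [51.55006141 -0.38738033 60.        ] toe [-31.64602364  44.10936878  15.        ] hub [-100.89572338   50.74962929   40.        ]
carrier [ 4.34753929e+02  2.56599447e+02 -2.95444881e-01] [ 0.3  0.8 -0.2  1.2 -2.3 -0.3  0.4 -1.2  0.2  0.1  0.3 -0.8]
tool yaw -0.29216449625846685 grasp pt [[434.75392948 256.59944697  95.        ]] pre-dock (-195) [[ 444.34976549 -138.07286686    0.        ]] [[ 655.37006797 -123.83622606    0.        ]]
```

Carrier at (435, 257), yaw −0.295, already in line with the tool. The bracket is set about +11 mm. Going down to grasp.

>>> servo_tool(
  deltas=[
    {"x":2,"y":2,"z":-30,"rx":0,"ry":0,"rz":0,"gripper":1},
    {"x":2,"y":2,"z":-65,"rx":0,"ry":0,"rz":0,"gripper":1},
    {"x":2,"y":2,"z":-100,"rx":0,"ry":0,"rz":0,"gripper":1},
    {"x":2,"y":2,"z":-135,"rx":0,"ry":0,"rz":0,"gripper":1},
    {"x":2,"y":2,"z":-165,"rx":0,"ry":0,"rz":0,"gripper":1},
    {"x":2,"y":2,"z":-190,"rx":0,"ry":0,"rz":0,"gripper":1},
    {"x":2,"y":2,"z":-205,"rx":0,"ry":0,"rz":0,"gripper":1},
    {"x":2,"y":2,"z":-214,"rx":0,"ry":0,"rz":0,"gripper":1},
    {"x":2,"y":2,"z":-214,"rx":0,"ry":0,"rz":0,"gripper":1},
  ],
  newtons=50,
)

```text
clock: 3.1
eef_pos: [434.9, 256.0, 76.3]
tcp_rot: [-3.14, -0.001, 2.849]
contact_force: [0.6, 0.4, 0.1]
opening: 1.004
grasp_force: 0.0
```

>>> servo_tool(
  deltas=[
    {"x":0,"y":0,"z":0,"rx":0,"ry":0,"rz":0,"gripper":-1},
    {"x":0,"y":0,"z":0,"rx":0,"ry":0,"rz":0,"gripper":-1},
    {"x":0,"y":0,"z":0,"rx":0,"ry":0,"rz":0,"gripper":-1},
    {"x":0,"y":0,"z":0,"rx":0,"ry":0,"rz":0,"gripper":-1},
    {"x":0,"y":0,"z":0,"rx":0,"ry":0,"rz":0,"gripper":-1},
    {"x":0,"y":0,"z":0,"rx":0,"ry":0,"rz":0,"gripper":-1},
    {"x":0,"y":0,"z":0,"rx":0,"ry":0,"rz":0,"gripper":-1},
    {"x":0,"y":0,"z":0,"rx":0,"ry":0,"rz":0,"gripper":-1},
    {"x":0,"y":0,"z":0,"rx":0,"ry":0,"rz":0,"gripper":-1},
  ],
  newtons=50,
)

```text
clock: 4.0
eef_pos: [435.1, 257.0, 77.5]
tcp_rot: [-3.142, 0.0, 2.851]
contact_force: [-0.3, -2.2, 6.0]
opening: 0.154
grasp_force: 54.3
```

>>> servo_tool(
  deltas=[
    {"x":0,"y":0,"z":10,"rx":0,"ry":0,"rz":0,"gripper":-1},
    {"x":0,"y":0,"z":25,"rx":0,"ry":0,"rz":0,"gripper":-1},
    {"x":0,"y":-10,"z":40,"rx":0,"ry":0,"rz":0,"gripper":-1},
    {"x":0,"y":-30,"z":50,"rx":0,"ry":0,"rz":0.03,"gripper":-1},
    {"x":0,"y":-60,"z":50,"rx":0,"ry":0,"rz":0.06,"gripper":-1},
    {"x":0,"y":-95,"z":50,"rx":0,"ry":0,"rz":0.1,"gripper":-1},
    {"x":0,"y":-130,"z":50,"rx":0,"ry":0,"rz":0.14,"gripper":-1},
    {"x":0,"y":-165,"z":50,"rx":0,"ry":0,"rz":0.18,"gripper":-1},
    {"x":0,"y":-200,"z":50,"rx":0,"ry":0,"rz":0.22,"gripper":-1},
    {"x":0,"y":-230,"z":50,"rx":0,"ry":0,"rz":0.25,"gripper":-1},
  ],
)

```text
clock: 5.0
eef_pos: [434.6, 25.5, 127.6]
tcp_rot: [-3.142, -0.0, 3.102]
contact_force: [0.4, 0.2, -3.0]
opening: 0.152
grasp_force: 53.1
```

>>> servo_tool(
  deltas=[
    {"x":0,"y":-30,"z":0,"rx":0,"ry":0,"rz":0.03,"gripper":-1},
    {"x":0,"y":-65,"z":0,"rx":0,"ry":0,"rz":0.06,"gripper":-1},
    {"x":0,"y":-100,"z":0,"rx":0,"ry":0,"rz":0.08,"gripper":-1},
    {"x":2,"y":-130,"z":0,"rx":0,"ry":0,"rz":0.1,"gripper":-1},
    {"x":4,"y":-150,"z":0,"rx":0,"ry":0,"rz":0.105,"gripper":-1},
    {"x":4,"y":-160,"z":0,"rx":0,"ry":0,"rz":0.105,"gripper":-1},
    {"x":4,"y":-165,"z":0,"rx":0,"ry":0,"rz":0.105,"gripper":-1},
    {"x":4,"y":-165,"z":0,"rx":0,"ry":0,"rz":0.105,"gripper":-1},
    {"x":4,"y":-165,"z":0,"rx":0,"ry":0,"rz":0.105,"gripper":-1},
    {"x":4,"y":-165,"z":0,"rx":0,"ry":0,"rz":0.105,"gripper":-1},
  ],
)

```text
clock: 6.0
eef_pos: [438.9, -137.2, 127.2]
tcp_rot: [3.141, -0.0, -3.076]
contact_force: [0.2, -0.2, -3.1]
opening: 0.153
grasp_force: 53.1
```

```bash
python3 - <<'E'
from rig import r
import cv2,pickle,numpy as np
p=r.camera_params("wrist");im=r.grab_frame("wrist");cv2.imwrite("pics/e.png",im);pickle.dump(p,open("e.pkl","wb"))
s=r.sense();print(s['clock'],s['eef_pos'],s['tcp_rot'],s['contact_force'],s['wrist_torque'],s['grasp_force'],p['eye'],p['orientation'])
im2=r.grab_frame("scene");cv2.imwrite("pics/f.png",im2)
E
```

```text
6.05 [ 438.91807745 -137.23544474  127.25525706] [ 3.14138398e+00 -1.89697033e-04 -3.07646325e+00] [ 0.38322098  0.40490377 -2.26147937] [ 0.04751183 -0.01029041  0.03031604] 53.05283188819885 [ 361.82688965 -142.55859183  270.57904175] [ 2.82883093e+00 -5.75201070e-04  1.63590024e+00]
```

View pics/e.png

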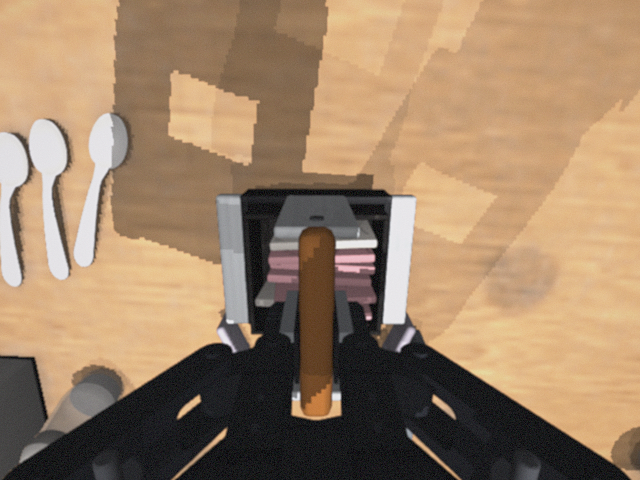

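Carrier hanging straight in the grip; the flare tips of the dock show near (230,335) and (403,335). Zooming there.

```bash
python3 - <<'E'
import cv2,numpy as np,pickle
from h import *
a=cv2.imread("pics/e.png")[180:360,200:440]
cv2.imwrite("pics/e2.png",cv2.resize(a,None,fx=3.3,fy=3.3,interpolation=cv2.INTER_CUBIC))
E=pickle.load(open("e.pkl","rb"))
for q in ([638.9,-125,.0674],[636.3,-128.4,.041]):
    print(((proj(E,place(q,[[-126,69,30],[-126,69,0],[-95,60,0],[-126,-69,30],[-126,-69,0],[-95,-60,0]]))-[200,180])*3.3).round())
print(((proj(E,np.array([438.9,-137.2,0])+place([0,0,.0652],[[-42,-58,76],[42,-58,76],[-42,58,76],[42,58,76],[-42,0,153],[42,0,153]]))-[200,180])*3.3).round())
E
```

```text
[[662. 489.]
 [636. 428.]
 [596. 527.]
 [ 95. 490.]
 [122. 429.]
 [163. 528.]]
[[663. 486.]
 [637. 425.]
 [594. 524.]
 [ 94. 474.]
 [122. 414.]
 [160. 515.]]
[[ 49.  49.]
 [ 88. 475.]
 [719.  49.]
 [680. 475.]
 [385. 177.]
 [385. 790.]]
```

View pics/e2.png

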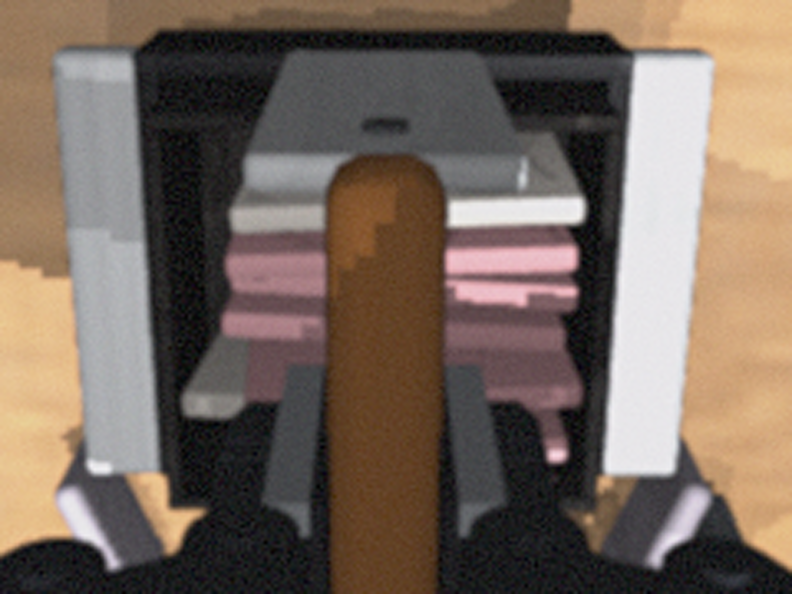

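The carrier matches prediction in the grip. The dock yaw is confirmed at about 0.067, and the mouth centre lies on the tool's line within about 1 mm. Lowering to about 1 mm clear, then sliding in.

>>> servo_tool(
  deltas=[
    {"x":0,"y":-0.5,"z":-12,"rx":0,"ry":0,"rz":0.001,"gripper":-1},
    {"x":0,"y":-0.5,"z":-25,"rx":0,"ry":0,"rz":0.001,"gripper":-1},
    {"x":0,"y":-0.5,"z":-36,"rx":0,"ry":0,"rz":0.001,"gripper":-1},
    {"x":0,"y":-0.5,"z":-43,"rx":0,"ry":0,"rz":0.001,"gripper":-1},
    {"x":0,"y":-0.5,"z":-47,"rx":0,"ry":0,"rz":0.001,"gripper":-1},
    {"x":0,"y":-0.5,"z":-48.8,"rx":0,"ry":0,"rz":0.001,"gripper":-1},
    {"x":0,"y":-0.5,"z":-48.8,"rx":0,"ry":0,"rz":0.001,"gripper":-1},
    {"x":0,"y":-0.5,"z":-48.8,"rx":0,"ry":0,"rz":0.001,"gripper":-1},
  ],
)

```text
clock: 6.9
eef_pos: [439.3, -138.6, 78.7]
tcp_rot: [-3.141, 0.0, -3.076]
contact_force: [0.3, 0.0, -2.8]
opening: 0.15
grasp_force: 53.0
```

>>> servo_tool(
  deltas=[
    {"x":6,"y":0.4,"z":0,"rx":0,"ry":0,"rz":0,"gripper":-1},
    {"x":12,"y":0.8,"z":0,"rx":0,"ry":0,"rz":0,"gripper":-1},
    {"x":18,"y":1.2,"z":0,"rx":0,"ry":0,"rz":0,"gripper":-1},
    {"x":24,"y":1.6,"z":0,"rx":0,"ry":0,"rz":0,"gripper":-1},
    {"x":30,"y":2.0,"z":0,"rx":0,"ry":0,"rz":0,"gripper":-1},
    {"x":36,"y":2.4,"z":0,"rx":0,"ry":0,"rz":0,"gripper":-1},
    {"x":42,"y":2.8,"z":0,"rx":0,"ry":0,"rz":0,"gripper":-1},
    {"x":48,"y":3.2,"z":0,"rx":0,"ry":0,"rz":0,"gripper":-1},
    {"x":54,"y":3.6,"z":0,"rx":0,"ry":0,"rz":0,"gripper":-1},
    {"x":60,"y":4.0,"z":0,"rx":0,"ry":0,"rz":0,"gripper":-1},
  ],
)

```text
clock: 7.9
eef_pos: [499.5, -134.5, 78.4]
tcp_rot: [3.142, -0.0, -3.076]
contact_force: [-0.3, -0.1, -3.2]
opening: 0.149
grasp_force: 53.1
```

>>> servo_tool(
  deltas=[
    {"x":4,"y":0.27,"z":0,"rx":0,"ry":0,"rz":0,"gripper":-1},
    {"x":8,"y":0.53,"z":0,"rx":0,"ry":0,"rz":0,"gripper":-1},
    {"x":12,"y":0.8,"z":0,"rx":0,"ry":0,"rz":0,"gripper":-1},
    {"x":16,"y":1.07,"z":0,"rx":0,"ry":0,"rz":0,"gripper":-1},
    {"x":20,"y":1.33,"z":0,"rx":0,"ry":0,"rz":0,"gripper":-1},
  ],
)

```text
clock: 8.4
eef_pos: [519.2, -133.1, 78.4]
tcp_rot: [3.142, -0.0, -3.076]
contact_force: [-1.5, 0.0, -3.7]
opening: 0.153
grasp_force: 52.9
```

>>> servo_tool(
  deltas=[
    {"x":4,"y":0.27,"z":0,"rx":0,"ry":0,"rz":0,"gripper":-1},
    {"x":8,"y":0.53,"z":0,"rx":0,"ry":0,"rz":0,"gripper":-1},
    {"x":12,"y":0.8,"z":0,"rx":0,"ry":0,"rz":0,"gripper":-1},
    {"x":16,"y":1.07,"z":0,"rx":0,"ry":0,"rz":0,"gripper":-1},
    {"x":20,"y":1.33,"z":0,"rx":0,"ry":0,"rz":0,"gripper":-1},
  ],
)

```text
clock: 8.9
eef_pos: [539.4, -131.8, 78.5]
tcp_rot: [-3.142, 0.0, -3.076]
contact_force: [-0.7, 0.3, -4.5]
opening: 0.151
grasp_force: 53.0
```

>>> servo_tool(
  deltas=[
    {"x":5,"y":0.33,"z":0,"rx":0,"ry":0,"rz":0,"gripper":-1},
    {"x":10,"y":0.67,"z":0,"rx":0,"ry":0,"rz":0,"gripper":-1},
    {"x":15,"y":1.0,"z":0,"rx":0,"ry":0,"rz":0,"gripper":-1},
    {"x":20,"y":1.33,"z":0,"rx":0,"ry":0,"rz":0,"gripper":-1},
    {"x":25,"y":1.67,"z":0,"rx":0,"ry":0,"rz":0,"gripper":-1},
    {"x":30,"y":2.0,"z":0,"rx":0,"ry":0,"rz":0,"gripper":-1},
    {"x":35,"y":2.33,"z":0,"rx":0,"ry":0,"rz":0,"gripper":-1},
    {"x":40,"y":2.67,"z":0,"rx":0,"ry":0,"rz":0,"gripper":-1},
  ],
)

```text
clock: 9.7
eef_pos: [579.4, -129.1, 78.4]
tcp_rot: [3.142, -0.0, -3.076]
contact_force: [0.9, -0.0, -3.0]
opening: 0.154
grasp_force: 53.0
```

>>> servo_tool(
  deltas=[
    {"x":5,"y":0.33,"z":0,"rx":0,"ry":0,"rz":0,"gripper":-1},
    {"x":10,"y":0.67,"z":0,"rx":0,"ry":0,"rz":0,"gripper":-1},
    {"x":15,"y":1.0,"z":0,"rx":0,"ry":0,"rz":0,"gripper":-1},
    {"x":20,"y":1.33,"z":0,"rx":0,"ry":0,"rz":0,"gripper":-1},
    {"x":25,"y":1.67,"z":0,"rx":0,"ry":0,"rz":0,"gripper":-1},
    {"x":30,"y":2.0,"z":0,"rx":0,"ry":0,"rz":0,"gripper":-1},
  ],
)

```text
clock: 10.3
eef_pos: [609.4, -127.1, 78.5]
tcp_rot: [-3.142, -0.0, -3.076]
contact_force: [0.1, -0.4, -3.5]
opening: 0.153
grasp_force: 53.0
```

>>> servo_tool(
  deltas=[
    {"x":4,"y":0.27,"z":0,"rx":0,"ry":0,"rz":0,"gripper":-1},
    {"x":8,"y":0.53,"z":0,"rx":0,"ry":0,"rz":0,"gripper":-1},
    {"x":12,"y":0.8,"z":0,"rx":0,"ry":0,"rz":0,"gripper":-1},
    {"x":16,"y":1.07,"z":0,"rx":0,"ry":0,"rz":0,"gripper":-1},
    {"x":20,"y":1.33,"z":0,"rx":0,"ry":0,"rz":0,"gripper":-1},
    {"x":24,"y":1.6,"z":0,"rx":0,"ry":0,"rz":0,"gripper":-1},
    {"x":27,"y":1.8,"z":0,"rx":0,"ry":0,"rz":0,"gripper":-1},
    {"x":30,"y":2.0,"z":0,"rx":0,"ry":0,"rz":0,"gripper":-1},
  ],
)

```text
clock: 11.1
eef_pos: [639.2, -125.2, 78.4]
tcp_rot: [3.142, -0.0, -3.076]
contact_force: [0.0, 0.9, -3.3]
opening: 0.151
grasp_force: 53.0
```

>>> servo_tool(
  deltas=[
    {"x":1,"y":0.07,"z":0,"rx":0,"ry":0,"rz":0,"gripper":-1},
    {"x":2,"y":0.13,"z":0,"rx":0,"ry":0,"rz":0,"gripper":-1},
    {"x":3,"y":0.2,"z":0,"rx":0,"ry":0,"rz":0,"gripper":-1},
    {"x":4,"y":0.27,"z":0,"rx":0,"ry":0,"rz":0,"gripper":-1},
    {"x":5,"y":0.33,"z":0,"rx":0,"ry":0,"rz":0,"gripper":-1},
    {"x":6,"y":0.4,"z":0,"rx":0,"ry":0,"rz":0,"gripper":-1},
  ],
)

```text
clock: 11.7
eef_pos: [645.1, -124.8, 78.5]
tcp_rot: [-3.142, 0.0, -3.076]
contact_force: [-0.0, 0.0, -4.0]
opening: 0.15
grasp_force: 53.0
```

>>> servo_tool(
  deltas=[
    {"x":0.7,"y":0.05,"z":0,"rx":0,"ry":0,"rz":0,"gripper":-1},
    {"x":1.4,"y":0.1,"z":0,"rx":0,"ry":0,"rz":0,"gripper":-1},
    {"x":2,"y":0.13,"z":0,"rx":0,"ry":0,"rz":0,"gripper":-1},
    {"x":2,"y":0.13,"z":0,"rx":0,"ry":0,"rz":0,"gripper":-1},
  ],
)

```text
clock: 12.1
eef_pos: [647.1, -124.6, 78.5]
tcp_rot: [3.142, 0.0, -3.076]
contact_force: [0.0, 0.3, -3.0]
opening: 0.151
grasp_force: 52.9
```

>>> servo_tool(
  deltas=[
    {"x":0.7,"y":0.05,"z":0,"rx":0,"ry":0,"rz":0,"gripper":-1},
    {"x":1.4,"y":0.1,"z":0,"rx":0,"ry":0,"rz":0,"gripper":-1},
    {"x":2,"y":0.13,"z":0,"rx":0,"ry":0,"rz":0,"gripper":-1},
    {"x":2,"y":0.13,"z":0,"rx":0,"ry":0,"rz":0,"gripper":-1},
  ],
)

```text
clock: 12.5
eef_pos: [648.6, -124.5, 78.4]
tcp_rot: [3.141, -0.001, -3.076]
contact_force: [-2.9, -0.1, -1.6]
opening: 0.149
grasp_force: 53.1
```

Buffer contact at TCP x ≈ 648. Pressing on in small steps.

>>> servo_tool(
  deltas=[
    {"x":0.7,"y":0.05,"z":0,"rx":0,"ry":0,"rz":0,"gripper":-1},
    {"x":1.4,"y":0.1,"z":0,"rx":0,"ry":0,"rz":0,"gripper":-1},
    {"x":2.2,"y":0.15,"z":0,"rx":0,"ry":0,"rz":0,"gripper":-1},
    {"x":3,"y":0.2,"z":0,"rx":0,"ry":0,"rz":0,"gripper":-1},
    {"x":3,"y":0.2,"z":0,"rx":0,"ry":0,"rz":0,"gripper":-1},
  ],
)

```text
clock: 13.0
eef_pos: [651.7, -124.3, 78.4]
tcp_rot: [3.142, -0.001, -3.076]
contact_force: [-5.2, 0.1, -1.2]
opening: 0.152
grasp_force: 53.3
```

>>> servo_tool(
  deltas=[
    {"x":0.5,"y":0.03,"z":0,"rx":0,"ry":0,"rz":0,"gripper":-1},
    {"x":1,"y":0.07,"z":0,"rx":0,"ry":0,"rz":0,"gripper":-1},
    {"x":1.5,"y":0.1,"z":0,"rx":0,"ry":0,"rz":0,"gripper":-1},
    {"x":2,"y":0.13,"z":0,"rx":0,"ry":0,"rz":0,"gripper":-1},
    {"x":2,"y":0.13,"z":0,"rx":0,"ry":0,"rz":0,"gripper":-1},
  ],
)

```text
clock: 13.5
eef_pos: [653.3, -124.2, 78.4]
tcp_rot: [3.141, -0.002, -3.076]
contact_force: [-7.6, -1.6, -1.1]
opening: 0.152
grasp_force: 53.4
```

>>> servo_tool(
  deltas=[
    {"x":0.5,"y":0.03,"z":0,"rx":0,"ry":0,"rz":0,"gripper":-1},
    {"x":1,"y":0.07,"z":0,"rx":0,"ry":0,"rz":0,"gripper":-1},
    {"x":1.5,"y":0.1,"z":0,"rx":0,"ry":0,"rz":0,"gripper":-1},
    {"x":2,"y":0.13,"z":0,"rx":0,"ry":0,"rz":0,"gripper":-1},
    {"x":2,"y":0.13,"z":0,"rx":0,"ry":0,"rz":0,"gripper":-1},
  ],
)

```text
clock: 14.0
eef_pos: [654.9, -124.0, 78.3]
tcp_rot: [3.141, -0.002, -3.076]
contact_force: [-7.8, -0.5, 1.6]
opening: 0.147
grasp_force: 53.5
```

>>> servo_tool(
  deltas=[
    {"x":0.5,"y":0.03,"z":0,"rx":0,"ry":0,"rz":0,"gripper":-1},
    {"x":1,"y":0.07,"z":0,"rx":0,"ry":0,"rz":0,"gripper":-1},
    {"x":1,"y":0.07,"z":0,"rx":0,"ry":0,"rz":0,"gripper":-1},
  ],
)

```text
clock: 14.3
eef_pos: [655.7, -124.0, 78.3]
tcp_rot: [3.141, -0.003, -3.076]
contact_force: [-8.2, -1.3, 2.0]
opening: 0.152
grasp_force: 53.7
```

```bash
python3 - <<'E'
from rig import r
import cv2,numpy as np
a=r.grab_frame("scene");b=r.grab_frame("side");w=r.grab_frame("wrist")
cv2.imwrite("pics/g_w.png",w)
c=[cv2.resize(i,(400,300),interpolation=cv2.INTER_CUBIC) for i in(a[230:320,305:425],b[195:270,280:380])]
cv2.imwrite("pics/g.png",np.hstack(c));print(r.sense()['eef_pos'],r.sense()['contact_force'],r.sense()['wrist_torque'])
E
```

```text
[ 655.65446136 -124.02959649   78.26822192] [-8.71743598 -0.40684245  1.23501335] [-0.17363731  1.44007514 -0.02490767]
```

View pics/g.png

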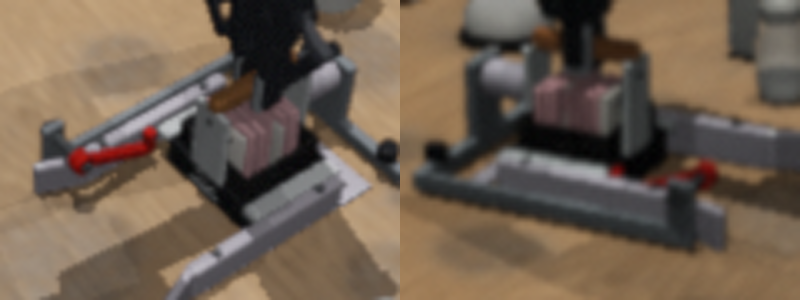

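The toe, at about (150,135) in the left panel, still rests on the flange's rear end. A little further.

>>> servo_tool(
  deltas=[
    {"x":0.5,"y":0.03,"z":0.3,"rx":0,"ry":0,"rz":0,"gripper":-1},
    {"x":1,"y":0.07,"z":0.5,"rx":0,"ry":0,"rz":0,"gripper":-1},
    {"x":1,"y":0.07,"z":0.5,"rx":0,"ry":0,"rz":0,"gripper":-1},
  ],
)

```text
clock: 14.75
eef_pos: [656.2, -123.9, 78.4]
tcp_rot: [3.141, -0.004, -3.076]
contact_force: [-9.5, -1.1, -1.2]
opening: 0.153
grasp_force: 53.5
```

>>> servo_tool(
  deltas=[
    {"x":0.4,"y":0.03,"z":0,"rx":0,"ry":0,"rz":0,"gripper":-1},
    {"x":0.8,"y":0.05,"z":0,"rx":0,"ry":0,"rz":0,"gripper":-1},
    {"x":0.8,"y":0.05,"z":0,"rx":0,"ry":0,"rz":0,"gripper":-1},
  ],
)

```text
clock: 15.05
eef_pos: [657.0, -123.9, 78.4]
tcp_rot: [3.141, -0.004, -3.076]
contact_force: [-9.0, -1.1, 0.2]
opening: 0.152
grasp_force: 53.5
```

```bash
python3 - <<'E'
from rig import r
import cv2,numpy as np
a=r.grab_frame("scene");cv2.imwrite("pics/h_s.png",a)
o=cv2.imread("pics/a.png")
def red(i):
    i=i.astype(int);m=(i[...,2]>110)&(i[...,1]<70)&(i[...,0]<70);m[:240]=0;m[320:]=0;m[:,:310]=0;m[:,440:]=0
    y,x=np.nonzero(m);k=x>x.max()-4;return len(x),x.min(),x.max(),y[k].mean().round(2),y.mean().round(2)
print(red(o),red(a));s=r.sense();print(s['eef_pos'],s['contact_force'])
E
```

```text
(59, np.int64(326), np.int64(350), np.float64(269.0), np.float64(275.68)) (80, np.int64(326), np.int64(351), np.float64(269.9), np.float64(274.74))
[ 656.9158339  -123.91161559   78.42436806] [-9.77618387 -1.20446365  0.25521936]
```

The catch pixels (toe at (350,270) in the scene, (334,238) in the side view) match the initial hanging pose, so the catch has dropped. Easing back and checking for its resistance.

>>> servo_tool(
  deltas=[
    {"x":-0.8,"y":-0.05,"z":0,"rx":0,"ry":0,"rz":0,"gripper":-1},
    {"x":-1.6,"y":-0.1,"z":0,"rx":0,"ry":0,"rz":0,"gripper":-1},
    {"x":-2.4,"y":-0.15,"z":0,"rx":0,"ry":0,"rz":0,"gripper":-1},
    {"x":-3.2,"y":-0.2,"z":0,"rx":0,"ry":0,"rz":0,"gripper":-1},
    {"x":-4,"y":-0.25,"z":0,"rx":0,"ry":0,"rz":0,"gripper":-1},
    {"x":-4,"y":-0.25,"z":0,"rx":0,"ry":0,"rz":0,"gripper":-1},
  ],
)

```text
clock: 15.7
eef_pos: [653.5, -124.1, 78.5]
tcp_rot: [3.141, -0.003, -3.076]
contact_force: [-6.7, -1.6, -1.7]
opening: 0.154
grasp_force: 53.3
```

>>> servo_tool(
  deltas=[
    {"x":-0.7,"y":-0.05,"z":0,"rx":0,"ry":0,"rz":0,"gripper":-1},
    {"x":-1.4,"y":-0.1,"z":0,"rx":0,"ry":0,"rz":0,"gripper":-1},
    {"x":-1.4,"y":-0.1,"z":0,"rx":0,"ry":0,"rz":0,"gripper":-1},
  ],
)

```text
clock: 16.0
eef_pos: [652.3, -124.2, 78.4]
tcp_rot: [3.141, -0.002, -3.076]
contact_force: [-5.7, -1.5, -2.5]
opening: 0.152
grasp_force: 53.2
```

>>> servo_tool(
  deltas=[
    {"x":-0.5,"y":-0.03,"z":0,"rx":0,"ry":0,"rz":0,"gripper":-1},
    {"x":-1,"y":-0.07,"z":0,"rx":0,"ry":0,"rz":0,"gripper":-1},
    {"x":-1,"y":-0.07,"z":0,"rx":0,"ry":0,"rz":0,"gripper":-1},
  ],
)

```text
clock: 16.3
eef_pos: [651.5, -124.3, 78.4]
tcp_rot: [3.141, -0.002, -3.076]
contact_force: [-4.9, -0.8, -2.4]
opening: 0.151
grasp_force: 53.1
```

>>> servo_tool(
  deltas=[
    {"x":-0.4,"y":-0.03,"z":0,"rx":0,"ry":0,"rz":0,"gripper":-1},
    {"x":-0.8,"y":-0.05,"z":0,"rx":0,"ry":0,"rz":0,"gripper":-1},
    {"x":-0.8,"y":-0.05,"z":0,"rx":0,"ry":0,"rz":0,"gripper":-1},
  ],
)

```text
clock: 16.6
eef_pos: [651.0, -124.3, 78.5]
tcp_rot: [3.141, -0.001, -3.076]
contact_force: [-4.9, -0.9, -5.5]
opening: 0.154
grasp_force: 52.8
```

>>> servo_tool(
  deltas=[
    {"x":-0.4,"y":-0.03,"z":0,"rx":0,"ry":0,"rz":0,"gripper":-1},
    {"x":-0.4,"y":-0.03,"z":0,"rx":0,"ry":0,"rz":0,"gripper":-1},
  ],
)

```text
clock: 16.8
eef_pos: [650.9, -124.3, 78.7]
tcp_rot: [3.141, -0.001, -3.076]
contact_force: [-5.3, -1.0, -5.9]
opening: 0.154
grasp_force: 52.7
```

>>> servo_tool(
  deltas=[
    {"x":-0.4,"y":-0.03,"z":0,"rx":0,"ry":0,"rz":0,"gripper":-1},
    {"x":-0.4,"y":-0.03,"z":0,"rx":0,"ry":0,"rz":0,"gripper":-1},
  ],
)

```text
clock: 17.0
eef_pos: [650.7, -124.3, 78.9]
tcp_rot: [3.141, -0.0, -3.076]
contact_force: [-3.8, 0.2, -4.9]
opening: 0.151
grasp_force: 52.7
```

```bash
python3 - <<'E'
from rig import r
import cv2,numpy as np
from h import *
a=r.grab_frame("scene");b=r.grab_frame("side");cv2.imwrite("pics/i_s.png",a);cv2.imwrite("pics/i_b.png",b)
c=[cv2.resize(i,(400,300),interpolation=cv2.INTER_CUBIC) for i in(a[245:290,315:375],b[220:258,320:371])]
o=[cv2.resize(i,(400,300),interpolation=cv2.INTER_CUBIC) for i in(cv2.imread("pics/a.png")[245:290,315:375],cv2.imread("pics/b.png")[220:258,320:371])]
cv2.imwrite("pics/i.png",np.vstack([np.hstack(c),np.hstack(o)]));s=r.sense();print(s['clock'],s['eef_pos'],s['contact_force'])
A,B=r.camera_params("scene"),r.camera_params("side")
for z in(10,26):
    P=place([638.9,-125,.067],[[-30.5,53,z]]);print(z,proj(A,P),(proj(A,P)-[315,245])*400/60,proj(B,P),(proj(B,P)-[320,220])*400/51)
E
```

```text
17.1 [ 650.79138788 -124.30982358   78.97751932] [-4.70723606 -0.20144608 -6.36600763]
10 [[350.91787558 273.81133028]] [[239.45250389 192.0755352 ]] [[331.26869123 243.00619587]] [[ 88.38189199 180.44075194]]
26 [[351.18726327 269.58977689]] [[241.24842181 163.9318459 ]] [[331.23498839 237.60529775]] [[ 88.11755596 138.08076666]]
```

View pics/i.png

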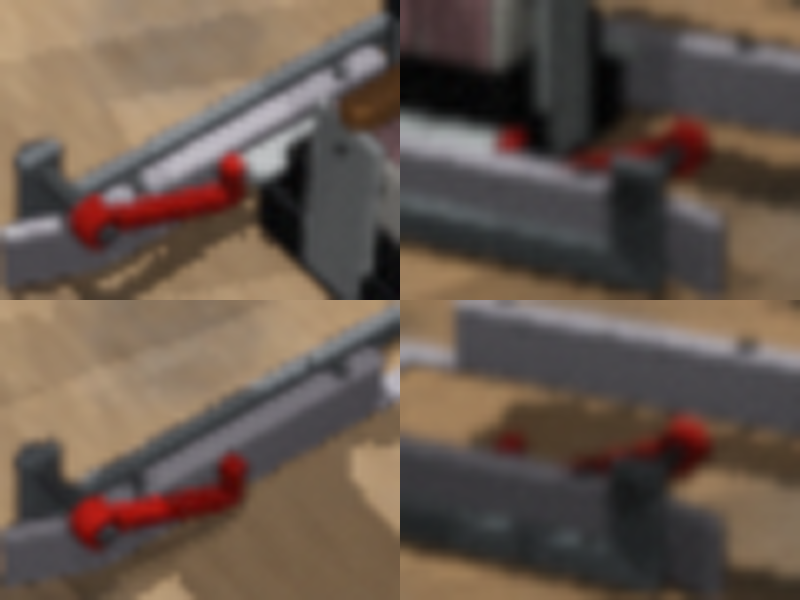

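The catch is in its hanging pose and the toe stands behind the flange's end at (235,185). I'll lower the base and ease back a little more to confirm it bears on the catch.

>>> servo_tool(
  deltas=[
    {"x":0,"y":0,"z":-0.5,"rx":0,"ry":0,"rz":0,"gripper":-1},
    {"x":-0.3,"y":-0.02,"z":-1,"rx":0,"ry":0,"rz":0,"gripper":-1},
    {"x":-0.6,"y":-0.04,"z":-1.2,"rx":0,"ry":0,"rz":0,"gripper":-1},
    {"x":-0.6,"y":-0.04,"z":-1.2,"rx":0,"ry":0,"rz":0,"gripper":-1},
  ],
)

```text
clock: 17.5
eef_pos: [650.6, -124.5, 78.2]
tcp_rot: [-3.141, 0.001, -3.076]
contact_force: [-4.7, 0.5, -1.2]
opening: 0.153
grasp_force: 53.4
```

>>> servo_tool(
  deltas=[
    {"x":-0.5,"y":-0.03,"z":0,"rx":0,"ry":0,"rz":0,"gripper":-1},
    {"x":-0.5,"y":-0.03,"z":0,"rx":0,"ry":0,"rz":0,"gripper":-1},
    {"x":-0.5,"y":-0.03,"z":0,"rx":0,"ry":0,"rz":0,"gripper":-1},
  ],
)

```text
clock: 17.8
eef_pos: [650.0, -124.5, 78.0]
tcp_rot: [-3.141, 0.001, -3.076]
contact_force: [-4.0, -0.7, -0.9]
opening: 0.154
grasp_force: 53.4
```

>>> servo_tool(
  deltas=[
    {"x":-0.5,"y":-0.03,"z":0,"rx":0,"ry":0,"rz":0,"gripper":-1},
    {"x":-0.5,"y":-0.03,"z":0,"rx":0,"ry":0,"rz":0,"gripper":-1},
    {"x":-0.5,"y":-0.03,"z":0,"rx":0,"ry":0,"rz":0,"gripper":-1},
  ],
)

```text
clock: 18.1
eef_pos: [649.8, -124.5, 77.9]
tcp_rot: [-3.141, 0.001, -3.077]
contact_force: [-0.8, -0.5, -3.3]
opening: 0.154
grasp_force: 53.2
```

>>> servo_tool(
  deltas=[
    {"x":-0.4,"y":-0.03,"z":0,"rx":0,"ry":0,"rz":0,"gripper":-1},
    {"x":-0.4,"y":-0.03,"z":0,"rx":0,"ry":0,"rz":0,"gripper":-1},
    {"x":-0.4,"y":-0.03,"z":0,"rx":0,"ry":0,"rz":0,"gripper":-1},
  ],
)

```text
clock: 18.4
eef_pos: [649.5, -124.6, 78.0]
tcp_rot: [-3.141, 0.001, -3.076]
contact_force: [1.7, -0.5, -2.9]
opening: 0.155
grasp_force: 53.1
```

The catch now resists (fx went −4 → +1.7 N over about 0.5 mm), so the carrier rests on it. Releasing.

>>> servo_tool(
  deltas=[
    {"x":0.2,"y":0,"z":-0.3,"rx":0,"ry":0,"rz":0,"gripper":-1},
    {"x":0.2,"y":0,"z":-0.3,"rx":0,"ry":0,"rz":0,"gripper":-1},
    {"x":0.2,"y":0,"z":-0.3,"rx":0,"ry":0,"rz":0,"gripper":0.2},
    {"x":0.2,"y":0,"z":-0.3,"rx":0,"ry":0,"rz":0,"gripper":0.2},
    {"x":0.2,"y":0,"z":-0.3,"rx":0,"ry":0,"rz":0,"gripper":0.2},
    {"x":0.2,"y":0,"z":-0.3,"rx":0,"ry":0,"rz":0,"gripper":0.2},
    {"x":0.2,"y":0,"z":-0.3,"rx":0,"ry":0,"rz":0,"gripper":0.2},
    {"x":0.2,"y":0,"z":-0.3,"rx":0,"ry":0,"rz":0,"gripper":0.2},
  ],
)

```text
clock: 19.2
eef_pos: [649.0, -124.5, 77.5]
tcp_rot: [-3.142, -0.0, -3.076]
contact_force: [-0.3, 0.8, -0.0]
opening: 0.6
grasp_force: 0.0
```

>>> servo_tool(
  deltas=[
    {"x":0,"y":0,"z":5,"rx":0,"ry":0,"rz":0,"gripper":0.2},
    {"x":0,"y":0,"z":15,"rx":0,"ry":0,"rz":0,"gripper":0.2},
    {"x":0,"y":0,"z":30,"rx":0,"ry":0,"rz":0,"gripper":0.2},
    {"x":0,"y":0,"z":50,"rx":0,"ry":0,"rz":0,"gripper":0.2},
    {"x":0,"y":0,"z":75,"rx":0,"ry":0,"rz":0,"gripper":0.2},
    {"x":0,"y":0,"z":105,"rx":0,"ry":0,"rz":0,"gripper":0.2},
    {"x":0,"y":0,"z":135,"rx":0,"ry":0,"rz":0,"gripper":0.2},
    {"x":0,"y":0,"z":150,"rx":0,"ry":0,"rz":0,"gripper":0.2},
    {"x":0,"y":0,"z":150,"rx":0,"ry":0,"rz":0,"gripper":0.2},
  ],
)

```text
clock: 20.1
eef_pos: [650.5, -124.8, 230.8]
tcp_rot: [-3.14, 0.005, -3.076]
contact_force: [0.4, -0.6, 0.7]
opening: 0.6
grasp_force: 0.0
```

```bash
python3 - <<'E'
from rig import r
import cv2,numpy as np
a=r.grab_frame("scene");b=r.grab_frame("side")
c=[cv2.resize(i,(400,300),interpolation=cv2.INTER_CUBIC) for i in(a[230:305,315:415],b[205:265,290:370])]
cv2.imwrite("pics/j.png",np.hstack(c));s=r.sense();print(s['clock'],s['eef_pos'],s['contact_force'])
E
```

```text
20.2 [ 648.62309015 -124.43644025  227.0376939 ] [-0.1221735   0.43258714 -1.19283033]
```

View pics/j.png

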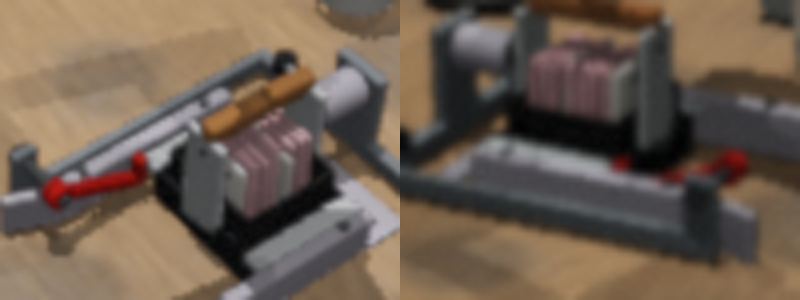

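The carrier is upright in the dock, with the catch down behind its flange (toe at (140,160) in the left panel) and the gripper clear. Handing in.

```bash
python3 -c "
from rig import r
print(r.sign_off())"
```

```text
the job is handed in; nothing more can be done
None
```

The sugar carrier is locked in the dock, resting on the dropped catch under buffer pressure; I released it and handed the job in at about 20 s, with the highest push reading about 10 N.

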